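Screw the filler cap onto the wash-buffer tank

TASK

Pick the loose winged filler cap off the worktop, set it on the threaded neck of the white buffer tank, back it anticlockwise until its lugs click down into the thread starts, then screw it clockwise until it is snug on the rubber seal ring. Snug means the seal is squeezed about half-way (1 to 2 mm of its 3 mm); do not crush it. Leave the cap on the neck and the other things on the worktop where they are.

Things in the scene. Friction and masses are not known exactly. Their poses are not given: they have to be found in the camera images.
- cap: loose grey filler cap standing open side down, 90 g (may vary by a third). Origin: centre of the open foot of its skirt; z up. Round skirt 52 mm outer, 47 mm inner diameter; flat top 35 mm above the origin. Inside are three round lugs 3 mm thick, 120 degrees apart (one towards the cap's +x), 10 mm above the foot, tips 18.3 mm from the axis.
- wing (a point): middle of the straight wing on top of the cap, 48 mm above the cap's origin. The wing is 46 mm long along the cap's x axis, 14 mm thick along its y axis, and stands from 35 to 61 mm above the cap's origin: grasp it from above across its thickness.
- tank: white rectangular buffer tank, fixed, 100 mm (x) by 140 mm (y) by 100 mm high, with the threaded neck in the middle of its top. Origin: centre of its underside.
- neck_foot (a point): foot of the neck's vertical axis, in the plane of the tank's top, 100 mm above the worktop. Neck: 34 mm core with tapered nose, top 32 mm above this point, three thread ridges 44 mm over the crests, 22.5 mm lead (3.6 mm per rad), tightening clockwise from above. Thread starts lie 120 degrees apart; their direction is not told and differs each time.
- neck_ride (a point): on the neck's axis, 17 mm above neck_foot. A cap set down at random rides here on the ridges' upper edges, its origin 15 to 17.3 mm above neck_foot. Clockwise it soon butts against an upright step and cannot thread. Anticlockwise it climbs up to 2.5 mm within 1.7 rad, then all three lugs drop into the starts.
- neck_start (a point): on the neck's axis, 10 mm above neck_foot: the cap's origin after the drop (9.7 to 11.5 mm). A cap free to slide between the fingers drops the 6 mm by its weight (by luck already when set down); turned on anticlockwise it meets a firm stop. From there, clockwise, it screws down (1.4 to 2.2 rad from the slot, the first 1.3 rad free) until its foot meets the seal, 5 mm above neck_foot.
- seal (a joint): squeeze in m of the black rubber ring (61 mm diameter) round the neck's foot: 0 free, 0.003 flat. It springs with 15 N per mm: beyond first touch and up to 0.4 rad of thread slack, each mm of squeeze takes 0.28 rad of turn and about 0.1 N m more torque. The reading is noisy; average it or judge by torque. The cap stays where it is left.
- beaker: bystander: clear lab beaker with pale fill, 62 mm wide, 85 mm tall; origin at the centre of its underside
- petri_dish: bystander: closed clear dish, 60 mm wide, 15 mm tall; origin at the centre of its underside
- timer: bystander: white flat lab timer 70 x 62 x 18 mm; origin at the centre of its underside
- wash_bottle: bystander: white squeeze wash bottle, 92 x 70 x 197 mm; origin at the centre of its underside
- tape: bystander: roll of tan tape lying flat, 100 mm wide, 25 mm tall; origin at the centre of its underside
- carton: bystander: small white carton 110 x 50 x 75 mm; origin at the centre of its underside
Things that resemble listed ones, but are neither listed nor needed, are in the scene too. Leave any yellow look-alike of the cap alone.

How it is judged:
By the outcome, as a careful person would: the job done as asked, in the order asked, and still so for the second after the job is handed in, with the robot touching nothing.
It also fails if it takes over 69 s, if anything falls off the work surface, if the arm or the gripper's body presses on something with over 40 N, if the wrist force passes 120 N, or if a joint passes its speed limit or range.

ROBOT

A 7-joint arm with a two-finger parallel gripper is mounted at the origin on a cart in front of the work surface, level with it; the furniture and walls round the work are solid. World frame = base frame: x ahead of the robot, y to its left, z up, the work surface at z = 0. Lengths are in m, angles in rad, forces in N, time in s.
With the tool pointing down it reaches from about 0.425 to 0.875 m from the base axis. Payload 4.7 kg.
Tool frame: the origin (TCP) lies between the finger pads; the fingertips stand 14 mm ahead of it and the grasp point (between the pads) lies 5 mm behind it; z points along the fingers, y is the line along which they close (so a half turn about z gives the same grasp; the last joint's range is limited). The gripper opens to 87 mm and grips with 3 to 60 N. Pads are 19 mm wide; open, the fingers measure 117 mm over their backs; the gripper's body (75 mm by 190 mm) begins 51 mm behind the grasp point.
Start: joints at [1.287, 0.321, -0.07, 1.45, 0.023, 1.371, -0.057], TCP at [0.191, -0.621, 0.212] pointing down, gripper open.
Joint ranges: [-2.86, 2.86], [-0.3, 2.09], [-1.38, 1.24], [0.06, 2.45], [-1.56, 4.7], [0.09, 2.05], [-2.69, 2.69]. Speed limits (rad/s): [2.57, 2.57, 3.14, 3.14, 3.14, 3.14, 3.14].

INTERFACE

Orientations are given as a rotation vector (axis times angle).
In Python, from bench import ctrl gives the robot as it stands.
- The arm moves only by the tool step_arm, never from a script. Its argument "commands" is a list of rows, each an object with "travel": the shift along the tool's x, y, z in m, a list of three; "turn": the turn, a rotation vector about the tool's x, y, z in degrees, a list of three. A call has 1 to 5 rows; each row is the pose to reach, as a shift and turn from the pose commanded when the call began, along the tool's axes at that moment; what a row does not reach only later rows make up. A row lasts 1/10 s, in which the tool goes at most 50 mm and 8.59 degrees, less where a joint would pass 70% of its speed; a pose out of reach is approached as far as the arm can. A call with a gripper value outside its range is refused whole. "gripper" is the opening, from 0 (shut) to 1 (fully open), set as the call begins (left out, the last holds). The fingers move at their own pace and stop on an object; "force" is the grip in N (left out, the last holds). Time passes only in rows, so rows that repeat a pose let the fingers close. It gives the time, the measured TCP pose, the force, the opening and the grip force at its end, in the units of the state.
- ctrl.get_state(): the state, without advancing time (a new reading comes with each control period).
- ctrl.get_image(name): name is "scene" or "top" or "wrist"; returns the picture (400x640x3 uint8, red, green, blue); there is no depth.
- ctrl.camera_model(name): a dict with "fx", "fy", "cx", "cy" (pixels), "R" (3x3) and "t" (3): a world point X has camera coordinates R X + t; the wrist camera has in their place "T_tool_cam" (4x4, takes a point from camera to tool coordinates, whose origin is the TCP and whose axes are the flange's). Camera axes: x right, y down, z forward; pixel columns grow to the right and rows downward; lengths in m; the calibration is good to about 2 mm. A picture is of the moment at which its call begins: read the wrist's pose just before it. camera_model takes no time and is no camera call.
- ctrl.close_job(): hands the job in; it is judged then, once.
The state is a dict: "time": time; "joint_positions": joint angles; "qd": joint speeds; "joint_torque": joint torques, N m; "position": TCP position; "tool_rot": TCP orientation; "ft_force": force on the tool from outside, world axes, zero at the start; "torque": the same for the moment, N m; "grip_width": opening from 0.0 (shut) to 1.0 (fully open); "grip_force": force on a finger pad.
Only numpy, scipy, OpenCV 4.12 (cv2) and the standard library are available. Lean on these libraries where they do the work, as an engineer would, in place of code of your own. Each camera call takes 0.05 s, during which the arm holds its last target. There are 200 camera calls.

## Working session

There is one attempt and no reset: what is moved stays moved. The work goes in short steps, Python scripts to look and compute and a tool call to move; the robot and the scene stay as the last step left them, time stands still between calls to the robot, and variables do not carry over. Pictures are saved under pics/ and viewed, at most 10 in all, crops included, and the job is handed in when it is done.

Besides the shell and the picture viewer there is one more tool, called after "Call:" as a command line: name --argument value ..., lists and objects as JSON in quotes. step_arm: Moves the arm, as the interface text tells. Its arguments: {"type":"object","properties":{"commands":{"type":"array"},"gripper":{"type":"number"},"force":{"type":"number"}},"required":["commands"]}

```bash
mkdir -p pics; ls; python3 - <<'E'
from bench import ctrl
import cv2,numpy as np
s=ctrl.get_state();print({k:np.round(v,3).tolist() for k,v in s.items()})
a=ctrl.get_image("scene");b=ctrl.get_image("top")
cv2.imwrite("pics/scene.png",a[:,:,::-1]);cv2.imwrite("pics/top.png",b[:,:,::-1])
for n in("scene","top","wrist"):print(n,ctrl.camera_model(n))
E
```

```text
pics
{'time': 0.0, 'joint_positions': [1.287, 0.322, -0.07, 1.452, 0.023, 1.371, -0.057], 'qd': [0.001, -0.001, -0.0, -0.0, -0.001, 0.002, 0.0], 'joint_torque': [0.001, -49.128, -0.403, -31.253, -0.064, 0.044, 0.0], 'position': [0.19, -0.621, 0.21], 'tool_rot': [-3.105, -0.466, 0.001], 'ft_force': [1.266, -0.085, -0.525], 'torque': [0.015, -0.019, -0.022], 'grip_force': 0.0, 'grip_width': 0.999}
scene {'fx': 374.998880729833, 'fy': 374.998880729833, 'cx': 317.3334456385212, 'cy': 194.66822166426033, 'R': array([[-0.81545416, -0.57865383,  0.01393754],
       [-0.38460087,  0.52368035, -0.76015857],
       [ 0.43256985, -0.62523486, -0.64958809]]), 't': array([0.40763657, 0.29646643, 1.28668654])}
top {'fx': 401.7879099380619, 'fy': 401.7879099380619, 'cx': 318.0452337391257, 'cy': 200.18414680431988, 'R': array([[ 0.02433967, -0.99950515,  0.01992567],
       [-0.99838503, -0.02532615, -0.05085191],
       [ 0.05133139, -0.01865577, -0.99850741]]), 't': array([-0.04958013,  0.50303389,  1.32030387])}
wrist {'fx': 293.0022911699518, 'fy': 293.0022911699518, 'cx': 312.879580292006, 'cy': 201.89686954214733, 'T_tool_cam': array([[ 2.88487039e-04, -9.58082208e-01, -2.86493280e-01,
         7.87902629e-02],
       [ 9.99999854e-01,  4.07603070e-04, -3.56134887e-04,
         5.06345674e-04],
       [ 4.57982039e-04, -2.86493135e-01,  9.58082185e-01,
        -1.72761470e-01],
       [ 0.00000000e+00,  0.00000000e+00,  0.00000000e+00,
         1.00000000e+00]])}
```

View pics/scene.png

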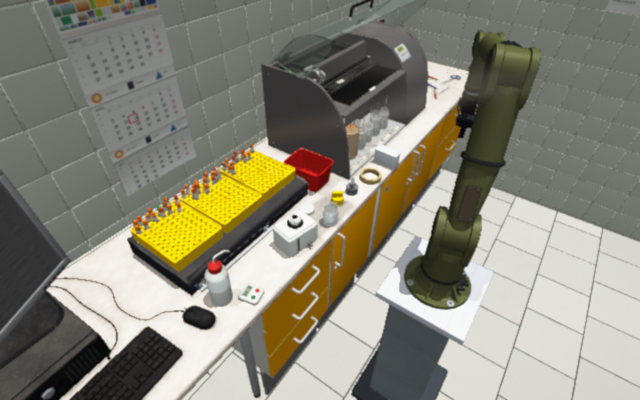

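View pics/top.png

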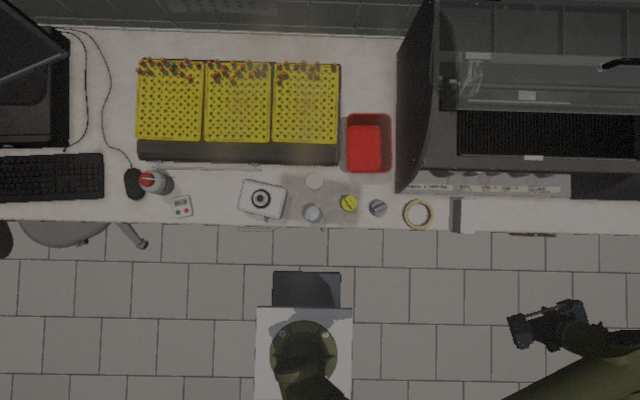

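The scene view shows the grey cap at (351,187), a yellow look-alike at (337,197) and the tank at (295,230). In the top view the candidates are a grey winged cap at (378,208) and a yellow one at (349,203). The grey one fits the description. The tank neck is at (261,198). I'll confirm with a crop and measure.

```bash
cat > h.py <<'E'
import numpy as np,cv2
from bench import ctrl
from scipy.spatial.transform import Rotation as Ro
def ray(name,u,v,s=None):
    m=ctrl.camera_model(name)
    d=np.array([(u-m["cx"])/m["fx"],(v-m["cy"])/m["fy"],1])
    if name=="wrist":
        Rt=Ro.from_rotvec(s["tool_rot"]).as_matrix();T=m["T_tool_cam"]
        return Rt@T[:3,3]+np.array(s["position"]),Rt@T[:3,:3]@d
    R=m["R"];return -R.T@m["t"],R.T@d
def onz(name,u,v,z,s=None):
    o,d=ray(name,u,v,s);return o+d*(z-o[2])/d[2]
def two(a,b):
    (o1,d1),(o2,d2)=a,b
    A=np.stack([d1,-d2],1);k=np.linalg.lstsq(A,o2-o1,rcond=None)[0]
    p,q=o1+k[0]*d1,o2+k[1]*d2;return (p+q)/2,np.linalg.norm(p-q)
E
python3 - <<'E'
from h import *
b=cv2.imread("pics/top.png");a=cv2.imread("pics/scene.png")
x=cv2.resize(b[165:235,230:440],None,fx=3.6,fy=3.6,interpolation=3)
y=cv2.resize(a[160:260,265:405],None,fx=3.2,fy=3.2,interpolation=3)
c=np.zeros((x.shape[0]+y.shape[0],760,3),np.uint8);c[:x.shape[0],:x.shape[1]]=x;c[x.shape[0]:,:y.shape[1]]=y
cv2.imwrite("pics/crop.png",c);print(c.shape)
print("cap top plane",onz("top",378,208,.05)," neck",onz("top",261,198,.13))
print(two(ray("top",378,208),ray("scene",351,186)),two(ray("top",261,198),ray("scene",295,218)))
for n,p in dict(beaker=(313,214),yel=(349,203),petri=(314,181),tape=(417,214),carton=(456,214)).items(): print(n,onz("top",*p,.03).round(3))
E
```

```text
(572, 760, 3)
cap top plane [ 0.4818393  -0.23086951  0.05      ]  neck [0.50034452 0.13756369 0.13      ]
(array([ 0.48433238, -0.23239921,  0.03404312]), np.float64(0.004491407951069606)) (array([0.50095585, 0.13862293, 0.12256735]), np.float64(0.0005142461985137942))
beaker [ 0.458 -0.021  0.03 ]
yel [ 0.497 -0.139  0.03 ]
petri [ 0.566 -0.022  0.03 ]
tape [ 0.466 -0.363  0.03 ]
carton [ 0.469 -0.492  0.03 ]
```

View pics/crop.png

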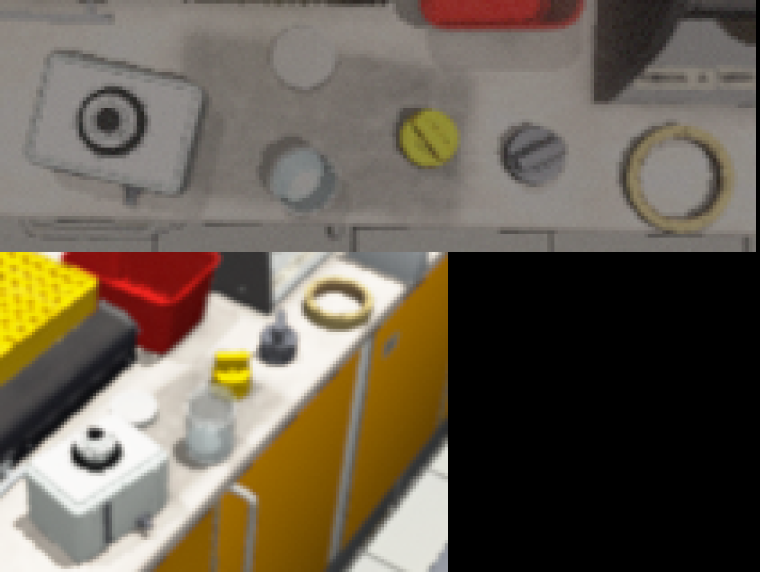

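The enlarged crop confirms the grey winged cap, at top-view (378.6,207.5). Its wing runs along about (+u,−0.4v). The neck's ring is at (261,198). The two views agree on heights and sizes. Next I'll plan the approach.

```bash
cat >> h.py <<'E'
def st(): 
    s=ctrl.get_state(); R=Ro.from_rotvec(s["tool_rot"]).as_matrix()
    return s,R
def go(p,yaw=None):
    "travel (mm, tool axes) and turn (deg) to world p, tool down with x at yaw deg"
    s,R=st(); d=R.T@(np.array(p)-s["position"])
    y0=np.degrees(np.arctan2(R[1,0],R[0,0])); yaw=y0 if yaw is None else yaw
    G=Ro.from_euler("z",yaw,degrees=True).as_matrix()@np.diag([1,-1,-1.])
    print("mm",(1e3*d).round(1),"turn",np.degrees(Ro.from_matrix(R.T@G).as_rotvec()).round(1),"yaw",y0.round(1),"q7",round(s["joint_positions"][6],2),"t",s["time"],"pos",np.round(s["position"],4))
E
python3 - <<'E'
from h import *
go([.37,-.3,.23],113); go([.483,-.231,.2],113)
E
```

```text
mm [ 265.8 -254.2  -19. ] turn [ -0.1  -0.1 -95.9] yaw 17.1 q7 -0.06 t 0.1 pos [ 0.1905 -0.6209  0.2106]
mm [ 394.  -286.9   11. ] turn [ -0.1  -0.1 -95.9] yaw 17.1 q7 -0.06 t 0.1 pos [ 0.1905 -0.6209  0.2106]
```

Call:
step_arm --commands '[{"travel": [0.033,-0.032,-0.02],"turn": [0,0,-8.5]},{"travel": [0.066,-0.064,-0.02],"turn": [0,0,-17]},{"travel": [0.1,-0.096,-0.02],"turn": [0,0,-25]},{"travel": [0.133,-0.128,-0.02],"turn": [0,0,-33]},{"travel": [0.166,-0.16,-0.02],"turn": [0,0,-41]}]'

```text
time: 0.6
position: [0.303, -0.4178, 0.2312]
tool_rot: [-2.742, -1.532, 0.0]
ft_force: [0.4, -0.2, -0.4]
grip_width: 1.003
grip_force: 0.0
```

```bash
python3 - <<'E'
from h import *
go([.37,-.3,.23],113); go([.475,-.234,.2],113)
E
```

```text
mm [135.4  -4.7   1.2] turn [ -0.   -0.  -54.6] yaw 58.4 q7 0.33 t 0.6 pos [ 0.303  -0.4178  0.2312]
mm [246.7  50.2  31.2] turn [ -0.   -0.  -54.6] yaw 58.4 q7 0.33 t 0.6 pos [ 0.303  -0.4178  0.2312]
```

Call:
step_arm --commands '[{"travel": [0.045,0,0],"turn": [0,0,-8.5]},{"travel": [0.09,0,0],"turn": [0,0,-17]},{"travel": [0.135,0,0.01],"turn": [0,0,-25.5]},{"travel": [0.175,0.015,0.02],"turn": [0,0,-34]},{"travel": [0.21,0.03,0.03],"turn": [0,0,-42.5]}]'

```text
time: 1.1
position: [0.44, -0.2554, 0.2014]
tool_rot: [1.998, 2.423, -0.001]
ft_force: [-0.3, -0.2, 0.4]
grip_width: 1.002
grip_force: 0.0
```

Call:
step_arm --commands '[{"travel": [0.035,-0.02,0],"turn": [0,0,-8]},{"travel": [0.037,-0.023,0],"turn": [0,0,-12]},{"travel": [0.037,-0.023,0],"turn": [0,0,-12]},{"travel": [0.037,-0.023,0],"turn": [0,0,-12]}]'

```text
time: 1.5
position: [0.4097, -0.2258, 0.2017]
tool_rot: [1.747, 2.61, -0.001]
ft_force: [-0.7, -0.3, -0.1]
grip_width: 0.999
grip_force: 0.0
```

```bash
python3 - <<'E'
from h import *
go([.483,-.231,.2],113)
s,R=st();np.save("w1.npy",[*s["position"],*s["tool_rot"]])
a=ctrl.get_image("wrist");cv2.imwrite("pics/w1.png",a[:,:,::-1])
E
```

```text
mm [-32.8  65.8   1.7] turn [ 0.   0.  -0.6] yaw 112.4 q7 0.86 t 1.5 pos [ 0.4097 -0.2258  0.2017]
```

View pics/w1.png

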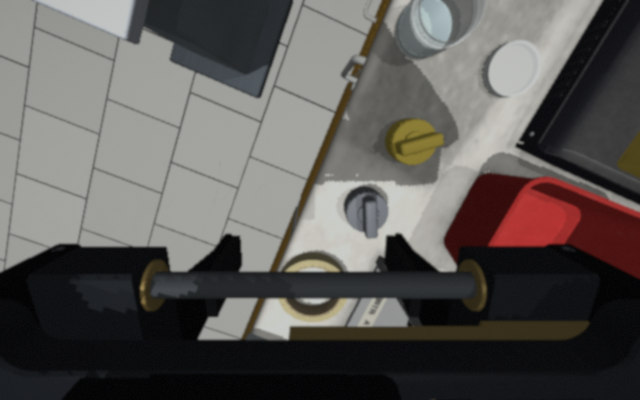

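The grey cap is at (367,208) in the wrist view, with its wing running from about (367,193) to (372,236). The red bin is at right (500,215) and the yellow cap at (415,141). I'll compute the positions and move over the cap.

```bash
python3 - <<'E'
from h import *
w=np.load("w1.npy");s=dict(position=w[:3],tool_rot=w[3:])
a=onz("wrist",368,195,.061,s);b=onz("wrist",372,236,.061,s);print(a,b,np.linalg.norm(a-b),np.degrees(np.arctan2(*(b-a)[1::-1])))
print("disc",onz("wrist",366,208,.035,s)," bin",onz("wrist",450,240,0.06,s),onz("wrist",480,175,.06,s))
c=(a+b)/2; go([c[0],c[1],.16])
E
```

```text
[ 0.4689533  -0.20929876  0.061     ] [ 0.49443603 -0.25194178  0.061     ] 0.04967692572831797 -59.13818789868256
disc [ 0.48117175 -0.22967665  0.035     ]  bin [ 0.58097457 -0.22210519  0.06      ] [ 0.57229326 -0.14246131  0.06      ]
mm [-31.7  64.7  41.9] turn [0. 0. 0.] yaw 112.4 q7 0.86 t 1.55 pos [ 0.4098 -0.226   0.2018]
```

Call:
step_arm --commands '[{"travel": [-0.016,0.04,0.01],"turn": [0,0,-8.5]},{"travel": [-0.032,0.065,0.03],"turn": [0,0,-8.5]},{"travel": [-0.032,0.065,0.04],"turn": [0,0,-8.5]},{"travel": [-0.032,0.065,0.04],"turn": [0,0,-8.5]}]'

```text
time: 1.95
position: [0.4807, -0.2297, 0.1595]
tool_rot: [-1.545, -2.73, -0.001]
ft_force: [0.4, 0.2, 0.4]
grip_width: 0.999
grip_force: 0.0
```

```bash
python3 - <<'E'
from h import *
print("bin rim",two(ray("top",348,172),ray("scene",313,173)))
go([.4817,-.2305,.16])
s,R=st();np.save("w2.npy",[*s["position"],*s["tool_rot"]])
a=ctrl.get_image("wrist");cv2.imwrite("pics/w2.png",a[:,:,::-1])
E
```

```text
bin rim (array([ 0.59581789, -0.11909803,  0.12249795]), np.float64(0.020428506856024806))
mm [-1.2  0.5 -0.5] turn [-0.1 -0.2  0. ] yaw 121.0 q7 0.88 t 1.95 pos [ 0.4807 -0.2297  0.1595]
```

View pics/w2.png

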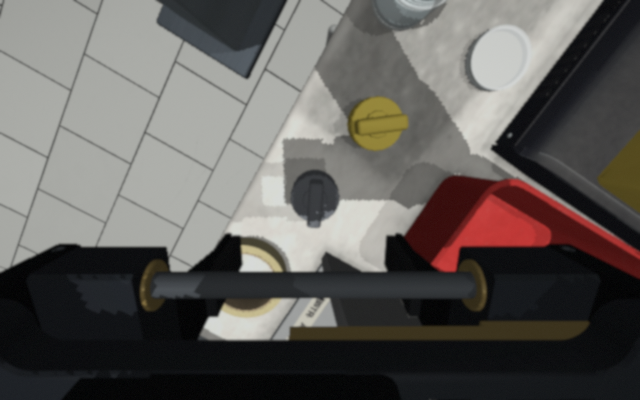

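The cap is centred at (315,195), with its wing vertical from (316,180) to (316,227). The bin's near corner is at about (450,178), and I'll check its clearance from the gripper body.

```bash
python3 - <<'E'
from h import *
w=np.load("w2.npy");s=dict(position=w[:3],tool_rot=w[3:])
print("bin",two(ray("top",348,173),ray("wrist",452,178,s)))
for h in(.03,.06,.09,.12):print(h,onz("wrist",410,235,h,s),onz("wrist",450,178,h,s),onz("top",349,173,h),onz("top",385,173,h))
im=cv2.imread("pics/w2.png")[165:245,280:350];g=cv2.cvtColor(im,6)
m=(g>np.percentile(g[15:55,18:55],60)).astype(int)
for r in g[::4,14:56:3]:print(*r)
a=onz("wrist",316,180,.061,s);b=onz("wrist",316,227,.061,s);print(a,b,np.linalg.norm(a-b));c=(a+b)/2
print("disc",onz("wrist",315,193,.035,s));go([c[0],c[1],.053])
E
```

```text
bin (array([ 0.59745712, -0.13761441,  0.02727592]), np.float64(0.008913019586620987))
0.03 [ 0.59865202 -0.21679258  0.03      ] [ 0.59622042 -0.14293673  0.03      ] [ 0.59547023 -0.13651925  0.03      ] [ 0.59864935 -0.25547929  0.03      ]
0.06 [ 0.58302896 -0.21147897  0.06      ] [ 0.58083842 -0.14494501  0.06      ] [ 0.59182398 -0.1336825   0.06      ] [ 0.59493058 -0.24992842  0.06      ]
0.09 [ 0.56740589 -0.20616536  0.09      ] [ 0.56545641 -0.1469533   0.09      ] [ 0.58817774 -0.13084575  0.09      ] [ 0.5912118  -0.24437755  0.09      ]
0.12 [ 0.55178283 -0.20085175  0.12      ] [ 0.55007441 -0.14896158  0.12      ] [ 0.5845315 -0.128009   0.12     ] [ 0.58749303 -0.23882668  0.12      ]
107 108 109 109 110 109 109 108 107 108 116 134 135 134
109 109 109 109 106 98 86 85 88 100 109 132 134 131
108 109 102 64 43 43 44 45 44 43 49 94 128 134
106 80 44 45 57 59 60 60 61 60 57 49 58 122
89 49 58 62 61 54 44 44 43 45 60 62 58 60
59 61 62 61 61 54 58 59 57 55 59 61 61 59
62 61 61 61 60 53 60 60 61 57 58 61 61 61
63 62 61 59 58 54 61 60 61 56 55 60 61 62
63 61 60 57 60 54 60 61 60 55 58 57 61 60
62 60 61 58 60 55 60 61 60 54 59 59 60 61
67 60 59 57 58 56 61 60 61 54 73 63 61 61
100 59 59 60 57 56 60 61 60 52 61 61 65 70
184 105 62 62 59 56 61 66 72 58 83 115 116 156
192 189 159 123 104 58 60 60 58 65 98 134 192 212
200 205 205 202 153 74 91 102 87 146 201 213 214 212
210 212 213 211 179 107 117 111 104 188 212 212 213 214
210 211 211 212 212 210 205 201 204 211 210 211 212 215
213 210 209 210 212 212 210 211 209 209 211 209 212 215
216 211 209 208 208 209 210 210 210 211 210 209 211 215
215 212 210 208 209 209 210 209 208 206 206 206 209 211
[ 0.47308627 -0.21176835  0.061     ] [ 0.49767621 -0.25240592  0.061     ] 0.04749817853930987
disc [ 0.48245381 -0.22885952  0.035     ]
mm [ -4.3   3.  107.8] turn [-0.1 -0.1  0. ] yaw 121.0 q7 0.88 t 2.0 pos [ 0.4808 -0.2301  0.1608]
```

Call:
step_arm --commands '[{"travel": [-0.003,0.0025,0.04]},{"travel": [-0.003,0.0025,0.08]},{"travel": [-0.003,0.0025,0.1]},{"travel": [-0.003,0.0025,0.107]},{"travel": [-0.003,0.0025,0.107]}]' --gripper 0.6

```text
$.commands[0]: bad value
```

Call:
step_arm --commands '[{"travel": [0,0,0]},{"travel": [0,0,0]},{"travel": [0,0,0]},{"travel": [0,0,0]},{"travel": [0,0,0]}]' --gripper 0.05 --force 25

```text
$.commands[0]: bad value
```

Call:
step_arm --commands '[{"travel": [-0.003,0.0025,0.04],"turn": [0,0,0]},{"travel": [-0.003,0.0025,0.08],"turn": [0,0,0]},{"travel": [-0.003,0.0025,0.1],"turn": [0,0,0]},{"travel": [-0.003,0.0025,0.107],"turn": [0,0,0]},{"travel": [-0.003,0.0025,0.107],"turn": [0,0,0]}]' --gripper 0.6

```text
time: 2.5
position: [0.485, -0.2317, 0.055]
tool_rot: [-1.547, -2.734, 0.001]
ft_force: [1.2, 0.1, 0.5]
grip_width: 0.646
grip_force: 0.0
```

Call:
step_arm --commands '[{"travel": [0,0,0.001],"turn": [0,0,0]},{"travel": [0,0,0.001],"turn": [0,0,0]},{"travel": [0,0,0.001],"turn": [0,0,0]},{"travel": [0,0,0.001],"turn": [0,0,0]},{"travel": [0,0,0.001],"turn": [0,0,0]}]' --gripper 0.05 --force 25

```text
time: 3.0
position: [0.4858, -0.2313, 0.0539]
tool_rot: [1.545, 2.735, -0.0]
ft_force: [0.8, -0.5, -0.2]
grip_width: 0.231
grip_force: 0.0
```

Call:
step_arm --commands '[{"travel": [0,0,0],"turn": [0,0,0]},{"travel": [0,0,0],"turn": [0,0,0]},{"travel": [0,0,0],"turn": [0,0,0]},{"travel": [0,0,0],"turn": [0,0,0]}]'

```text
time: 3.4
position: [0.4855, -0.2311, 0.0535]
tool_rot: [-1.545, -2.735, 0.0]
ft_force: [-0.1, 0.7, -0.4]
grip_width: 0.06
grip_force: 0.0
```

```bash
python3 - <<'E'
from h import *
go([.484,-.2305,.16])
s,R=st();np.save("w3.npy",[*s["position"],*s["tool_rot"]])
a=ctrl.get_image("wrist");b=ctrl.get_image("scene")
c=np.vstack([a[100:400],cv2.resize(b[160:220,310:420],(550,300),interpolation=cv2.INTER_CUBIC)]) if 0 else a
x=np.zeros((600,640,3),np.uint8);x[:330]=a[:330];x[330:600,:495]=cv2.resize(b[160:220,310:420],(495,270),interpolation=cv2.INTER_CUBIC)
cv2.imwrite("pics/w3.png",x[:,:,::-1])
E
```

```text
mm [   1.3   -1.  -106.5] turn [-0. -0.  0.] yaw 121.1 q7 0.82 t 3.4 pos [ 0.4855 -0.2311  0.0535]
```

View pics/w3.png

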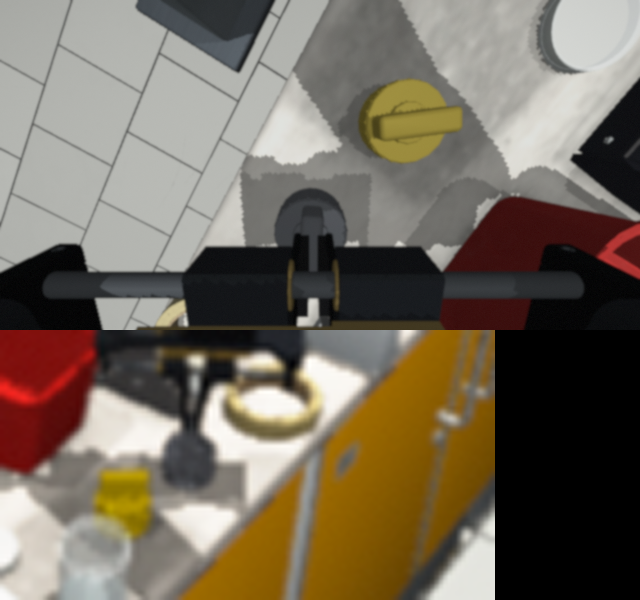

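The grey cap sits at (312,222), with its wing between the fingers at (300–327, 240). The reading of 0.06 may simply have stopped at the commanded opening. I'll close fully and read the grip.

Call:
step_arm --commands '[{"travel": [0,0,0],"turn": [0,0,0]},{"travel": [0,0,0],"turn": [0,0,0]},{"travel": [0,0,0],"turn": [0,0,0]}]' --gripper 0.0 --force 25

```text
time: 3.8
position: [0.4856, -0.2311, 0.0535]
tool_rot: [-1.545, -2.735, 0.0]
ft_force: [-0.1, 0.6, 0.7]
grip_width: 0.007
grip_force: 0.0
```

```bash
python3 - <<'E'
from h import *
a=ctrl.get_image("wrist")
cv2.imwrite("pics/w4.png",cv2.resize(a[170:340,230:400],(680,600)[:2] if 0 else (595,595),interpolation=cv2.INTER_CUBIC)[:,:,::-1])
s,_=st();print(s["grip_width"],s["grip_force"],s["ft_force"])
E
```

```text
-0.000774387756794592 0.0 [-0.02827269  0.28537819  0.08540777]
```

View pics/w4.png

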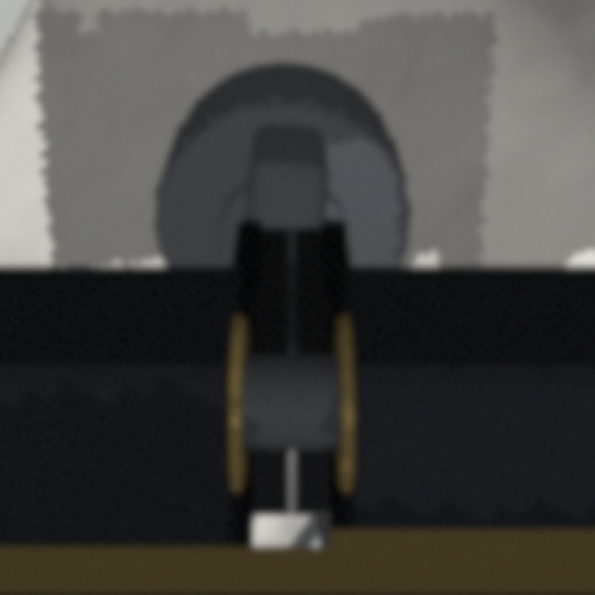

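The crop shows the fingers fully shut, with the cap's disc centred at about (311,229). The wing's near end face is at rows 206–216, so the fingers closed off the wing. I'll recompute from this view.

```bash
python3 - <<'E'
from h import *
s,R=st();P=np.array(s["position"])
def tool(u,v,z,S,lab):
    w=onz("wrist",u,v,z,S);print(lab,w.round(4),"tool mm",(1e3*R.T@(w-P)).round(1))
tool(312,216,.061,s,"wing top end");tool(312,206,.035,s,"wing foot end");tool(311,229,.035,s,"disc c")
tool(275,229,.035,s,"L");tool(347,229,.035,s,"R");tool(311,198,.035,s,"back rim")
w=np.load("w2.npy");q=dict(position=w[:3],tool_rot=w[3:])
tool(315,183,.061,q,"w2 wing end");tool(315,180,.035,q,"w2 foot");tool(315,219,.061,q,"w2 other end");tool(315,177,.035,q,"rim back");tool(315,213,.035,q,"rim front")
tool(292,195,.035,q,"L");tool(338,195,.035,q,"R")
E
```

```text
wing top end [ 0.4747 -0.2142  0.061 ] tool mm [20.1 -0.6 -7.5]
wing foot end [ 0.4756 -0.2159  0.035 ] tool mm [18.2 -0.6 18.5]
disc c [ 0.4837 -0.2307  0.035 ] tool mm [ 1.3 -1.4 18.5]
L [ 0.4621 -0.2437  0.035 ] tool mm [  1.3 -26.6  18.5]
R [ 0.5053 -0.2177  0.035 ] tool mm [ 1.3 23.9 18.5]
back rim [ 0.4721 -0.2113  0.035 ] tool mm [23.9 -1.3 18.5]
w2 wing end [ 0.4738 -0.2147  0.061 ] tool mm [20.1 -1.7 -7.5]
w2 foot [ 0.4753 -0.217   0.035 ] tool mm [17.5 -1.5 18.5]
w2 other end [ 0.4925 -0.2457  0.061 ] tool mm [-16.1  -1.6  -7.5]
rim back [ 0.4736 -0.2142  0.035 ] tool mm [20.6 -1.5 18.5]
rim front [ 0.4939 -0.2478  0.035 ] tool mm [-18.6  -1.5  18.5]
L [ 0.4629 -0.2432  0.035 ] tool mm [  1.4 -25.7  18.5]
R [ 0.5043 -0.2183  0.035 ] tool mm [ 1.4 22.7 18.5]
```

The cap is centred under the TCP within 2 mm, but the fingertips appear to end at row 235, just above the wing. I'll open and lower in small steps while watching the force.

Call:
step_arm --commands '[{"travel": [0,-0.001,0],"turn": [0,0,0]},{"travel": [0,-0.001,0],"turn": [0,0,0]},{"travel": [0,-0.001,0],"turn": [0,0,0]},{"travel": [0,-0.001,0],"turn": [0,0,0]},{"travel": [0,-0.001,0.003],"turn": [0,0,0]}]' --gripper 0.4

```text
time: 4.35
position: [0.4851, -0.2318, 0.0508]
tool_rot: [1.545, 2.734, -0.0]
ft_force: [0.1, -0.2, -0.4]
grip_width: 0.356
grip_force: 0.0
```

Call:
step_arm --commands '[{"travel": [0,0,0.001],"turn": [0,0,0]},{"travel": [0,0,0.002],"turn": [0,0,0]},{"travel": [0,0,0.003],"turn": [0,0,0]},{"travel": [0,0,0.003],"turn": [0,0,0]}]'

```text
time: 4.75
position: [0.4846, -0.2316, 0.0474]
tool_rot: [-1.545, -2.735, 0.0]
ft_force: [-0.1, -0.5, -0.0]
grip_width: 0.396
grip_force: 0.0
```

```bash
python3 - <<'E'
from h import *
a=ctrl.get_image("wrist")
cv2.imwrite("pics/w5.png",cv2.resize(a[170:340,200:430],(800,591),interpolation=cv2.INTER_CUBIC)[:,:,::-1])
s,_=st();print(s["grip_width"],s["grip_force"],s["ft_force"],s["position"])
E
```

```text
0.4045712528567947 0.0 [-0.99107505  0.00628459  0.4397974 ] [ 0.48468279 -0.23164499  0.0474667 ]
```

View pics/w5.png

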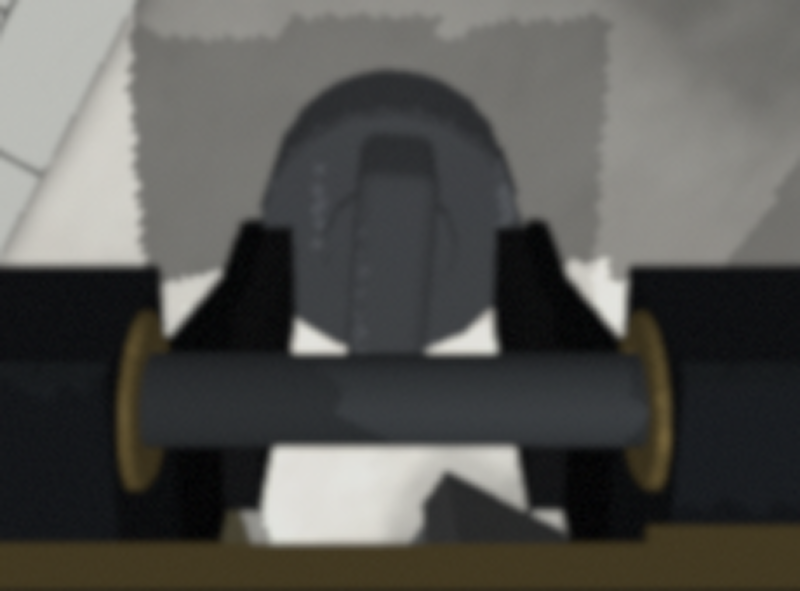

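Finger gap of 59 px and wing width of 23 px both put the tips level with the wing's top, so the tips are higher than nominal. I'll keep lowering under force watch.

Call:
step_arm --commands '[{"travel": [0,0,0.003],"turn": [0,0,0]},{"travel": [0,0,0.006],"turn": [0,0,0]},{"travel": [0,0,0.009],"turn": [0,0,0]},{"travel": [0,0,0.012],"turn": [0,0,0]},{"travel": [0,0,0.012],"turn": [0,0,0]}]'

```text
time: 5.3
position: [0.4843, -0.2315, 0.0349]
tool_rot: [-1.545, -2.734, 0.0]
ft_force: [-0.1, 0.2, 0.6]
grip_width: 0.397
grip_force: 0.0
```

Call:
step_arm --commands '[{"travel": [0,0,0.001],"turn": [0,0,0]},{"travel": [0,0,0.002],"turn": [0,0,0]},{"travel": [0,0,0.003],"turn": [0,0,0]},{"travel": [0,0,0.003],"turn": [0,0,0]}]'

```text
time: 5.7
position: [0.4847, -0.2317, 0.0325]
tool_rot: [-1.545, -2.735, 0.0]
ft_force: [0.6, -0.2, -0.1]
grip_width: 0.403
grip_force: 0.0
```

No contact. I'll close on the wing here.

Call:
step_arm --commands '[{"travel": [0,0,0.002],"turn": [0,0,0]},{"travel": [0,0,0.002],"turn": [0,0,0]},{"travel": [0,0,0.002],"turn": [0,0,0]},{"travel": [0,0,0.002],"turn": [0,0,0]},{"travel": [0,0,0.002],"turn": [0,0,0]}]' --gripper 0.0 --force 25

```text
time: 6.2
position: [0.4847, -0.2317, 0.0306]
tool_rot: [1.545, 2.735, -0.0]
ft_force: [0.3, -0.1, -0.0]
grip_width: 0.155
grip_force: 25.0
```

Gripped: the opening of 0.155 is 13.5 mm, which matches the 14 mm wing. Lifting.

Call:
step_arm --commands '[{"travel": [0,0,-0.03],"turn": [0,0,0]},{"travel": [0,0,-0.07],"turn": [0,0,0]},{"travel": [0,0,-0.115],"turn": [0,0,0]},{"travel": [0,0,-0.16],"turn": [0,0,0]},{"travel": [0,0,-0.185],"turn": [0,0,0]}]'

```text
time: 6.7
position: [0.4861, -0.232, 0.2196]
tool_rot: [1.543, 2.731, -0.001]
ft_force: [0.6, -0.8, -2.2]
grip_width: 0.16
grip_force: 25.0
```

```bash
python3 - <<'E'
from h import *
go([.544,.113,.215],149)
b=cv2.imread("pics/top.png");g=cv2.cvtColor(b,6)[180:216,243:281]
for n,t in (("dark",70),("dk",90)):
    m=(g<t).astype(np.uint8);k,l,st_,c=cv2.connectedComponentsWithStats(m)
    for i in range(1,k):
        if st_[i,4]>15:print(n,st_[i],c[i]+[243,180],onz("top",*(c[i]+[243,180]),.104).round(4))
E
```

```text
mm [265.6 227.7   3.9] turn [  0.1   0.3 -27.9] yaw 121.1 q7 0.89 t 6.7 pos [ 0.4861 -0.232   0.2196]
dark [ 9  9 19 19 90] [262.2 198.8] [0.4994 0.137  0.104 ]
dark [14 15  6  7 34] [259.58823529 197.79411765] [0.5023 0.1451 0.104 ]
dk [  9   9  19  19 113] [261.73451327 198.82300885] [0.4992 0.1384 0.104 ]
dk [14 15  6  7 38] [259.5 198. ] [0.5016 0.1454 0.104 ]
```

Call:
step_arm --commands '[{"travel": [0.035,0.03,0],"turn": [0,0,-5.5]},{"travel": [0.07,0.06,0],"turn": [0,0,-11]},{"travel": [0.105,0.09,0],"turn": [0,0,-16]},{"travel": [0.14,0.12,0],"turn": [0,0,-21]},{"travel": [0.175,0.15,0],"turn": [0,0,-28]}]'

```text
time: 7.2
position: [0.5227, -0.0026, 0.2156]
tool_rot: [0.832, 3.029, -0.001]
ft_force: [0.5, -0.4, -1.3]
grip_width: 0.157
grip_force: 25.0
```

```bash
python3 - <<'E'
from h import *
go([.544,.113,.215],149)
E
```

```text
mm [ 40.8 110.3   0.5] turn [-0.   0.   0.3] yaw 149.3 q7 0.94 t 7.2 pos [ 0.5227 -0.0026  0.2156]
```

Call:
step_arm --commands '[{"travel": [0.015,0.04,0],"turn": [0,0,0]},{"travel": [0.03,0.08,0],"turn": [0,0,0]},{"travel": [0.041,0.11,0],"turn": [0,0,0]},{"travel": [0.041,0.11,0],"turn": [0,0,0]},{"travel": [0.041,0.11,0],"turn": [0,0,0]}]'

```text
time: 7.7
position: [0.544, 0.1116, 0.2152]
tool_rot: [-0.834, -3.028, 0.001]
ft_force: [-0.0, 0.5, -0.7]
grip_width: 0.159
grip_force: 25.0
```

```bash
python3 - <<'E'
from h import *
go([.4995,.138,.215],149)
s,R=st();np.save("w6.npy",[*s["position"],*s["tool_rot"]])
a=ctrl.get_image("wrist");cv2.imwrite("pics/w6.png",a[:,:,::-1])
E
```

```text
mm [51.7 -0.1  0.2] turn [-0.  -0.   0.2] yaw 149.2 q7 0.67 t 7.7 pos [0.544  0.1116 0.2152]
```

View pics/w6.png

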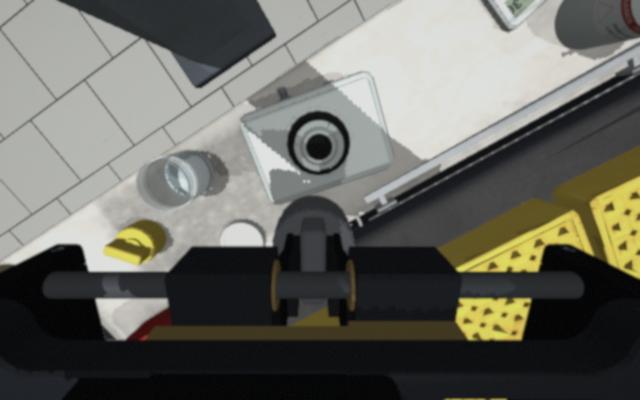

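The neck's seal ring is centred at about (318,143) with its hole at (319,147). The held cap's disc is at about (314,225). Now I'll measure both with contours.

```bash
python3 - <<'E'
from h import *
w=np.load("w6.npy");s=dict(position=w[:3],tool_rot=w[3:]);R=Ro.from_rotvec(w[3:]).as_matrix()
im=cv2.imread("pics/w6.png");g=cv2.cvtColor(im,6)
def rep(n,e,z):
    p=onz("wrist",*e[0],z,s);k=e[1][1]/2;q=[onz("wrist",e[0][0]-e[1][0]/2,e[0][1],z,s),onz("wrist",e[0][0]+e[1][0]/2,e[0][1],z,s)]
    print(n,np.round(e[0],1),np.round(e[1],1),"world",p.round(4),"d",np.linalg.norm(q[0]-q[1]).round(4),"tool mm",(1e3*R.T@(p-w[:3])).round(1))
m=(g<50).astype(np.uint8);m[:100]=0;m[185:]=0;m[:,:275]=0;m[:,360:]=0
cs,h=cv2.findContours(m,cv2.RETR_CCOMP,cv2.CHAIN_APPROX_NONE)
for c in cs:
    if len(c)>25:
        e=cv2.fitEllipse(c)
        for z in(.105,.132):rep(f"n{z}",e,z)
for r in g[190:246:3,268:360:4]:print(*r)
E
```

```text
n0.105 [318.7 146.6] [23.1 23.5] world [0.5046 0.1412 0.105 ] d 0.0221 tool mm [ 48.9   5.3 110.2]
n0.132 [318.7 146.6] [23.1 23.5] world [0.5019 0.1422 0.132 ] d 0.02 tool mm [51.7  4.7 83.2]
n0.105 [318.  142.7] [59.9 60.9] world [0.5011 0.1425 0.105 ] d 0.057 tool mm [ 52.6   4.6 110.2]
n0.132 [318.  142.7] [59.9 60.9] world [0.4988 0.1434 0.132 ] d 0.0515 tool mm [55.1  4.2 83.2]
n0.105 [318.4 144.9] [52.6 53.9] world [0.5031 0.1419 0.105 ] d 0.0501 tool mm [ 50.6   5.1 110.2]
n0.132 [318.4 144.9] [52.6 53.9] world [0.5006 0.1428 0.132 ] d 0.0453 tool mm [53.2  4.6 83.2]
204 126 127 126 126 126 127 126 125 120 112 108 108 107 121 137 143 143 143 143 144 143 143
198 128 126 127 127 126 124 118 110 108 106 108 119 131 137 138 141 142 143 143 143 142 141
182 153 126 126 122 117 109 108 101 80 63 68 71 90 118 137 143 142 143 144 142 140 141
174 181 120 115 110 109 105 77 51 45 46 47 46 47 49 80 135 144 144 142 141 140 139
173 166 110 110 120 143 82 46 45 46 45 46 44 45 45 46 64 128 142 140 138 137 137
173 168 161 155 170 116 45 44 45 46 46 47 46 46 45 45 46 60 134 138 137 133 135
183
[... 237 characters left out ...]
79 97 43 56 62 65 64 56 53 54 53 54 64 65 64 56 51 53 176 189 163
178 180 172 50 53 63 65 64 64 45 45 46 46 45 56 65 64 64 68 48 143 110 82
177 178 155 53 61 64 64 64 60 45 46 46 46 46 50 64 64 64 71 69 63 44 25
173 176 117 58 63 64 64 64 59 46 46 46 47 46 48 65 64 64 74 79 58 39 22
174 177 77 63 63 65 64 64 56 47 48 49 48 49 47 63 64 65 73 86 66 33 30
176 181 71 64 63 53 55 64 55 56 59 59 59 59 52 64 62 49 67 86 82 60 25
191 186 64 64 62 11 17 38 44 61 63 63 63 63 55 38 34 6 57 85 85 62 26
203 169 63 64 59 9 8 11 38 61 63 64 65 63 54 13 12 7 35 84 85 67 30
211 145 63 64 50 8 8 13 38 60 63 63 64 63 53 16 13 6 27 84 86 76 42
213 161 63 63 40 7 10 13 38 60 64 63 63 63 54 14 13 9 15 84 83 80 50
```

Call:
step_arm --commands '[{"travel": [0.03,0.002,0],"turn": [0,0,0]},{"travel": [0.051,0.0042,0.01],"turn": [0,0,0]},{"travel": [0.052,0.0042,0.025],"turn": [0,0,0]},{"travel": [0.052,0.0042,0.04],"turn": [0,0,0]},{"travel": [0.052,0.0042,0.047],"turn": [0,0,0]}]'

```text
time: 8.25
position: [0.5017, 0.139, 0.1665]
tool_rot: [-0.842, -3.025, 0.003]
ft_force: [-0.2, -0.5, -1.1]
grip_width: 0.158
grip_force: 25.0
```

```bash
python3 - <<'E'
from h import *
go([.5015,.142,.15],149)
s,R=st();np.save("w7.npy",[*s["position"],*s["tool_rot"]]);print(np.round(s["ft_force"],1))
a=ctrl.get_image("wrist");b=ctrl.get_image("scene")
x=np.zeros((600,800,3),np.uint8);x[:420]=cv2.resize(a[170:275,212:412],(800,420),interpolation=2);x[420:,:420]=cv2.resize(b[200:245,265:370][:, :105],(420,180),interpolation=2)
cv2.imwrite("pics/w7.png",x[:,:,::-1])
E
```

```text
mm [ 1.7  2.5 16.5] turn [-0.1 -0.1 -0.1] yaw 148.9 q7 0.61 t 8.25 pos [0.5017 0.139  0.1665]
[-0.2 -0.5 -1.1]
```

View pics/w7.png

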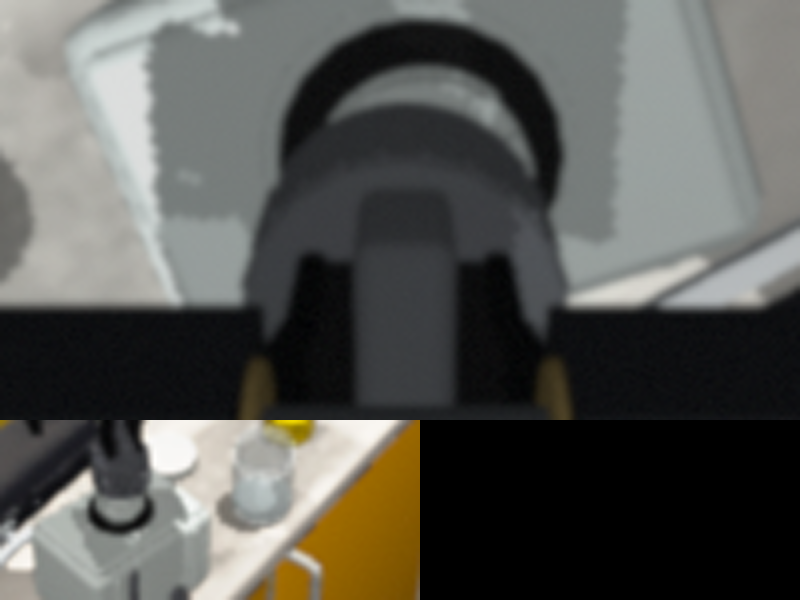

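The crop shows the cap's skirt edges at u=274 and 354 (centre 314), with its foot's back edge at row 195.5. The seal's edges are at 283 and 352 (centre 317.3), with its back edge at row 175. So the neck lies about +3.8 mm in x and +3 mm in y (tool axes) from the cap's axis. I'll correct that, wait and re-measure numerically.

Call:
step_arm --commands '[{"travel": [0.002,0.0015,0],"turn": [0,0,0]},{"travel": [0.0038,0.003,0],"turn": [0,0,0]},{"travel": [0.0038,0.003,0],"turn": [0,0,0]},{"travel": [0.0038,0.003,0],"turn": [0,0,0]}]'

```text
time: 8.75
position: [0.5004, 0.1462, 0.1689]
tool_rot: [0.837, 3.027, 0.0]
ft_force: [1.1, 0.0, -1.1]
grip_width: 0.161
grip_force: 25.0
```

```bash
cat > al.py <<'E'
from h import *
s,R=st();w=np.r_[s["position"],s["tool_rot"]];P=w[:3];print("pos",P.round(4),np.round(s["ft_force"],1),np.round(s["torque"],3),s["grip_width"])
g=cv2.cvtColor(ctrl.get_image("wrist"),cv2.COLOR_RGB2GRAY).astype(int)
def tx(u,v,z):return (1e3*R.T@(onz("wrist",u,v,P[2]-z,s)-P)).round(1)
# profile down the middle column and across rows
for u in(300,316,332):print("col",u,*g[160:232,u][::2])
for v in(186,190,194,230,236,240):print("row",v,*g[v,262:368:3])
E
python3 al.py
```

```text
pos [0.5004 0.1462 0.1689] [ 1.1  0.  -1.1] [ 0.057 -0.119  0.039] 0.16143125866929703
col 300 119 112 110 119 123 123 122 124 124 121 93 29 13 15 15 15 35 91 96 61 44 44 43 44 43 47 55 64 61 61 60 59 58 57 55 53
col 316 123 149 158 159 160 159 159 156 157 146 81 22 15 15 15 28 84 96 56 44 43 44 44 44 49 57 62 62 57 46 43 43 45 45 45 50
col 332 123 123 123 124 123 124 123 123 124 123 121 120 119 85 36 17 15 15 16 16 27 42 44 44 44 43 47 55 59 63 62 63 62 61 62 61
row 186 122 123 122 123 121 122 122 121 113 63 24 16 16 14 15 13 12 15 15 15 18 17 22 63 116 122 123 123 123 123 122 122 122 122 130 158
row 190 122 122 123 122 121 121 119 104 31 13 14 15 14 16 22 30 38 37 28 18 16 15 16 14 35 104 120 121 122 122 122 123 122 122 128 157
row 194 123 122 122 122 122 121 93 22 13 17 14 23 70 97 103 97 93 93 96 99 84 44 17 12 14 24 98 120 122 123 123 122 122 123 125 156
row 230 154 156 155 156 125 56 61 62 61 62 61 62 62 47 47 50 50 50 50 51 47 49 62 62 61 62 77 83 81 67 137 153 156 154 156 157
row 236 155 154 156 153 83 61 62 61 35 6 10 20 22 49 59 60 61 61 60 62 59 45 22 22 8 8 51 82 82 80 107 155 157 156 157 155
row 240 155 155 154 137 61 62 62 59 20 7 9 10 14 48 60 61 62 61 61 62 59 43 10 12 8 5 31 81 82 82 77 147 152 144 137 141
```

The settled pose gives a seal centre of u=310 and a cap centre of u=312.9, with back edges at rows 180 and 195.6. The remaining shift is (−0.3, −2.3) mm. I'll apply it and lower.

Call:
step_arm --commands '[{"travel": [-0.0003,-0.0023,0],"turn": [0,0,0]},{"travel": [-0.0003,-0.0023,0.004],"turn": [0,0,0]},{"travel": [-0.0003,-0.0023,0.009],"turn": [0,0,0]},{"travel": [-0.0003,-0.0023,0.014],"turn": [0,0,0]},{"travel": [-0.0003,-0.0023,0.017],"turn": [0,0,0]}]'

```text
time: 9.3
position: [0.4988, 0.1437, 0.1507]
tool_rot: [-0.838, -3.027, 0.001]
ft_force: [0.2, 1.1, -1.8]
grip_width: 0.159
grip_force: 25.0
```

Call:
step_arm --commands '[{"travel": [0,0,0.0],"turn": [0,0,0]},{"travel": [0,0,0.001],"turn": [0,0,0]},{"travel": [0,0,0.001],"turn": [0,0,0]}]'

```text
time: 9.6
position: [0.4992, 0.1439, 0.1505]
tool_rot: [-0.838, -3.028, 0.0]
ft_force: [-0.5, -0.2, -0.9]
grip_width: 0.162
grip_force: 25.0
```

Call:
step_arm --commands '[{"travel": [0,0,0.001],"turn": [0,0,0]},{"travel": [0,0,0.002],"turn": [0,0,0]},{"travel": [0,0,0.002],"turn": [0,0,0]}]'

```text
time: 9.9
position: [0.4992, 0.1438, 0.1484]
tool_rot: [-0.838, -3.028, 0.0]
ft_force: [-0.1, -0.7, -1.6]
grip_width: 0.163
grip_force: 25.0
```

Call:
step_arm --commands '[{"travel": [0,0,0.001],"turn": [0,0,0]},{"travel": [0,0,0.002],"turn": [0,0,0]},{"travel": [0,0,0.002],"turn": [0,0,0]}]'

```text
time: 10.2
position: [0.4991, 0.1438, 0.1464]
tool_rot: [-0.838, -3.028, 0.0]
ft_force: [-0.6, -0.6, -0.7]
grip_width: 0.161
grip_force: 25.0
```

Call:
step_arm --commands '[{"travel": [0,0,0.001],"turn": [0,0,0]},{"travel": [0,0,0.001],"turn": [0,0,0]},{"travel": [0,0,0.001],"turn": [0,0,0]}]'

```text
time: 10.5
position: [0.4994, 0.1439, 0.1458]
tool_rot: [0.838, 3.027, -0.0]
ft_force: [-0.5, -0.5, 1.8]
grip_width: 0.158
grip_force: 25.0
```

Call:
step_arm --commands '[{"travel": [0,0,0.001],"turn": [0,0,0]},{"travel": [0,0,0.001],"turn": [0,0,0]},{"travel": [0,0,0.001],"turn": [0,0,0]}]'

```text
time: 10.8
position: [0.4997, 0.144, 0.1456]
tool_rot: [0.838, 3.027, -0.0]
ft_force: [-1.3, -0.8, 6.8]
grip_width: 0.154
grip_force: 25.0
```

The cap is in contact at origin height ≈115 mm, so it rides on the ridges. I'll loosen the fingers, centre the tool on the neck's axis (−3 mm along the wing) and lower slightly.

Call:
step_arm --commands '[{"travel": [0,0,-0.001],"turn": [0,0,0]},{"travel": [0,0,-0.001],"turn": [0,0,0]},{"travel": [-0.0015,0,-0.001],"turn": [0,0,0]},{"travel": [-0.003,0,0.002],"turn": [0,0,0]},{"travel": [-0.003,0,0.002],"turn": [0,0,0]}]' --gripper 0.19 --force 10

```text
time: 11.3
position: [0.5016, 0.1419, 0.1419]
tool_rot: [-0.838, -3.027, 0.001]
ft_force: [0.7, 0.0, -0.2]
grip_width: 0.191
grip_force: 0.0
```

```bash
cat > q.py <<'E'
from h import *
go([.502,.1422,.14]); s,_=st(); print("F",np.round(s["ft_force"],1),"T",np.round(s["torque"],3),"grip",round(s["grip_width"],3),s["grip_force"])
E
python3 q.py
```

```text
mm [-0.1  0.4  1.9] turn [-0. -0.  0.] yaw 149.0 q7 0.59 t 11.3 pos [0.5016 0.1419 0.1419]
F [ 0.7  0.  -0.2] T [ 0.085 -0.118 -0.01 ] grip 0.191 0.0
```

Call:
step_arm --commands '[{"travel": [0,0,0],"turn": [0,0,-7]},{"travel": [0,0,0],"turn": [0,0,-14]},{"travel": [0,0,0],"turn": [0,0,-21]},{"travel": [0,0,0],"turn": [0,0,-28]},{"travel": [0,0,0],"turn": [0,0,-35]}]'

```text
time: 11.8
position: [0.5019, 0.1423, 0.1425]
tool_rot: [-0.119, 3.139, 0.0]
ft_force: [-0.2, -0.1, 1.5]
grip_width: 0.191
grip_force: 0.9
```

```bash
python3 q.py
```

```text
mm [-0.1 -0.1  2.5] turn [0. 0. 0.] yaw -175.7 q7 1.19 t 11.8 pos [0.5019 0.1423 0.1425]
F [-0.2 -0.1  1.5] T [ 0.097 -0.149  0.051] grip 0.191 0.9304976919383989
```

Call:
step_arm --commands '[{"travel": [0,0,0],"turn": [0,0,-5]},{"travel": [0,0,0],"turn": [0,0,-10]},{"travel": [0,0,0],"turn": [0,0,-15]},{"travel": [0,0,0],"turn": [0,0,-20]}]'

```text
time: 12.2
position: [0.5019, 0.1423, 0.1425]
tool_rot: [0.66, -3.071, -0.0]
ft_force: [0.3, -0.3, 1.2]
grip_width: 0.192
grip_force: 0.8
```

```bash
python3 q.py
```

```text
mm [-0.1 -0.1  2.5] turn [0. 0. 0.] yaw -155.7 q7 1.53 t 12.2 pos [0.5019 0.1423 0.1425]
F [ 0.3 -0.3  1.2] T [ 0.088 -0.153 -0.068] grip 0.192 0.7950254640945786
```

Call:
step_arm --commands '[{"travel": [0,0,0],"turn": [0,0,-5]},{"travel": [0,0,0],"turn": [0,0,-10]},{"travel": [0,0,0],"turn": [0,0,-15]},{"travel": [0,0,0],"turn": [0,0,-20]}]'

```text
time: 12.6
position: [0.5017, 0.1422, 0.1424]
tool_rot: [1.184, -2.91, -0.0]
ft_force: [-1.0, 0.4, 0.7]
grip_width: 0.186
grip_force: 0.0
```

```bash
python3 q.py
```

```text
mm [-0.2 -0.2  2.4] turn [ 0. -0. -0.] yaw -135.7 q7 1.86 t 12.6 pos [0.5017 0.1422 0.1424]
F [-1.   0.4  0.7] T [ 0.125 -0.083  0.022] grip 0.186 0.0
```

Call:
step_arm --commands '[{"travel": [0,0,0],"turn": [0,0,-5]},{"travel": [0,0,0],"turn": [0,0,-10]},{"travel": [0,0,0],"turn": [0,0,-15]}]'

```text
time: 12.9
position: [0.5019, 0.1423, 0.1425]
tool_rot: [-1.553, 2.731, 0.0]
ft_force: [-0.3, 0.5, 1.6]
grip_width: 0.189
grip_force: 2.6
```

```bash
python3 q.py; python3 al.py
```

```text
mm [-0.  -0.2  2.5] turn [0. 0. 0.] yaw -120.7 q7 2.11 t 12.9 pos [0.5019 0.1423 0.1425]
F [-0.3  0.5  1.6] T [ 0.249 -0.091 -0.09 ] grip 0.189 2.6135994389187545
pos [0.5019 0.1423 0.1425] [-0.3  0.5  1.6] [ 0.249 -0.091 -0.09 ] 0.18896926194944064
col 300 218 219 219 219 218 218 218 218 218 213 204 215 172 67 27 26 29 46 52 52 51 52 61 76 106 118 117 115 115 115 115 113 97 69 61 53
col 316 219 219 218 219 219 219 219 219 213 202 217 192 84 26 26 35 52 54 54 54 54 60 61 84 82 61 46 43 43 43 44 45 51 57 61 61
col 332 219 218 218 219 215 177 160 149 124 122 121 119 120 113 65 19 15 18 34 41 43 44 42 43 50 58 62 61 62 60 61 61 59 60 59 58
row 186 218 218 217 218 218 218 218 218 215 213 217 197 129 56 35 29 27 25 26 30 33 32 66 105 119 119 120 122 122 122 122 120 112 110 111 97
row 190 217 217 217 217 217 218 211 215 214 158 76 29 26 25 29 30 31 34 35 28 16 16 13 16 37 86 119 121 118 122 121 121 117 108 113 105
row 194 218 218 217 218 217 209 205 207 100 27 25 36 41 49 52 54 54 52 54 53 43 41 34 21 13 14 58 115 120 120 121 122 120 110 111 109
row 230 139 154 155 151 83 60 61 62 60 61 61 61 59 51 47 54 58 60 61 60 60 60 56 53 61 60 61 61 61 60 80 150 154 154 153 154
row 236 133 141 155 152 76 61 61 43 9 7 23 18 28 59 47 56 61 62 60 60 60 60 55 26 22 6 7 48 60 61 76 150 154 153 154 154
row 240 126 131 149 141 63 61 60 29 7 7 13 8 23 56 49 57 60 60 61 60 60 60 49 17 12 7 7 33 60 60 65 143 154 154 154 154
```

Call:
step_arm --commands '[{"travel": [0,0,0],"turn": [0,0,-4]},{"travel": [0,0,0],"turn": [0,0,-8]},{"travel": [0,0,0],"turn": [0,0,-8]}]'

```text
time: 13.25
position: [0.5019, 0.1424, 0.1425]
tool_rot: [-1.733, 2.62, 0.001]
ft_force: [-0.1, 0.4, 0.6]
grip_width: 0.211
grip_force: 11.4
```

```bash
python3 q.py; python3 al.py | grep -E "col 3[01]"
```

```text
mm [ 0.2 -0.2  2.5] turn [0. 0. 0.] yaw -113.0 q7 2.24 t 13.25 pos [0.5019 0.1424 0.1425]
F [-0.1  0.4  0.6] T [ 0.245 -0.051 -0.308] grip 0.211 11.365232057869434
col 300 224 225 224 224 224 224 224 224 224 221 220 223 190 82 28 27 31 48 54 54 55 54 61 78 107 123 121 121 121 120 120 113 84 64 63 57
col 316 224 224 224 224 225 224 224 225 221 217 223 176 62 29 27 32 52 55 55 54 54 61 87 111 123 103 56 45 46 51 47 47 54 60 62 64
```

Firm stop: torque −0.31 N m, and the foot edge is seen low, so the lugs have dropped into the starts. Now clockwise, loose, through the free part.

Call:
step_arm --commands '[{"travel": [0,0,0],"turn": [0,0,8]},{"travel": [0,0,0],"turn": [0,0,16]},{"travel": [0,0,0],"turn": [0,0,24]},{"travel": [0,0,0.0005],"turn": [0,0,32]},{"travel": [0,0,0.001],"turn": [0,0,40]}]' --gripper 0.19

```text
time: 13.8
position: [0.5017, 0.1421, 0.1414]
tool_rot: [0.723, -3.057, 0.001]
ft_force: [0.7, 0.1, 0.1]
grip_width: 0.189
grip_force: 0.2
```

```bash
python3 q.py
```

```text
mm [-0.3 -0.1  1.4] turn [-0. -0.  0.] yaw -153.4 q7 1.57 t 13.8 pos [0.5017 0.1421 0.1414]
F [0.7 0.1 0.1] T [ 0.125 -0.15  -0.016] grip 0.189 0.21920723222137894
```

Call:
step_arm --commands '[{"travel": [0,0,0.0005],"turn": [0,0,7]},{"travel": [0,0,0.001],"turn": [0,0,14]},{"travel": [0,0,0.0015],"turn": [0,0,21]},{"travel": [0,0,0.002],"turn": [0,0,28]},{"travel": [0,0,0.0025],"turn": [0,0,35]}]'

```text
time: 14.3
position: [0.5017, 0.1421, 0.1388]
tool_rot: [-0.228, -3.133, 0.001]
ft_force: [-0.1, 0.3, 0.9]
grip_width: 0.187
grip_force: 0.2
```

```bash
python3 q.py; python3 al.py | grep -E "col 3[01]|row 2"
```

```text
mm [-0.3  0.1 -1.2] turn [-0. -0.  0.] yaw 171.7 q7 0.97 t 14.3 pos [0.5017 0.1421 0.1388]
F [-0.1  0.3  0.9] T [ 0.009 -0.173 -0.039] grip 0.187 0.21481631767528597
col 300 110 108 99 106 111 113 113 114 114 113 111 112 111 80 23 13 15 32 40 39 39 40 43 46 52 56 57 48 41 41 39 40 39 43 49 54
col 316 110 111 103 102 110 113 113 113 113 110 113 107 63 16 14 17 35 39 40 39 40 39 44 50 58 57 50 39 40 40 40 38 42 49 55 55
row 230 120 144 144 139 74 56 57 56 56 56 56 51 51 55 56 56 56 56 55 50 42 53 56 57 56 57 57 57 56 55 83 144 146 146 147 147
row 236 144 144 144 141 70 57 57 42 7 7 18 24 50 56 56 56 57 56 57 53 46 54 22 19 19 8 5 45 56 57 76 142 146 146 146 146
row 240 143 144 144 131 58 58 56 27 5 3 8 14 47 54 57 56 56 57 57 53 44 52 18 12 10 5 6 29 56 57 63 135 146 145 146 145
```

Call:
step_arm --commands '[{"travel": [0,0,0.0005],"turn": [0,0,7]},{"travel": [0,0,0.001],"turn": [0,0,14]},{"travel": [0,0,0.0015],"turn": [0,0,20]},{"travel": [0,0,0.0015],"turn": [0,0,20]}]'

```text
time: 14.75
position: [0.5016, 0.1422, 0.1374]
tool_rot: [-0.758, -3.049, 0.001]
ft_force: [1.4, 0.3, 0.2]
grip_width: 0.188
grip_force: 0.0
```

Call:
step_arm --commands '[{"travel": [0,0,0],"turn": [0,0,0]},{"travel": [0,0,0],"turn": [0,0,0]},{"travel": [0,0,0],"turn": [0,0,0]}]' --gripper 0.0 --force 20

```text
time: 15.05
position: [0.5017, 0.1422, 0.1374]
tool_rot: [-0.757, -3.049, 0.0]
ft_force: [-0.2, 0.4, -0.7]
grip_width: 0.156
grip_force: 20.0
```

```bash
python3 q.py
```

```text
mm [-0.3  0.1 -2.6] turn [-0. -0.  0.] yaw 152.1 q7 0.64 t 15.05 pos [0.5017 0.1422 0.1374]
F [-0.2  0.4 -0.7] T [ 0.03  -0.107 -0.012] grip 0.156 19.998808801174164
```

```bash
cat > tq.py <<'E'
from h import *
F=[];T=[]
for i in range(6):
    s,_=st();F.append(s["ft_force"]);T.append(s["torque"]);ctrl.get_image("wrist")
print("F",np.mean(F,0).round(2),"T",np.mean(T,0).round(3),"sd",np.std(T,0).round(3),"grip",round(s["grip_width"],3));go([.5017,.1422,.14])
E
python3 tq.py
```

```text
F [ 0.1  -0.13 -0.39] T [ 0.062 -0.14  -0.006] sd [0.037 0.031 0.027] grip 0.161
mm [ 0.   0.  -2.6] turn [-0. -0.  0.] yaw 152.1 q7 0.64 t 15.35 pos [0.5017 0.1422 0.1374]
```

Call:
step_arm --commands '[{"travel": [0,0,0.0004],"turn": [0,0,6]},{"travel": [0,0,0.0008],"turn": [0,0,12]},{"travel": [0,0,0.0012],"turn": [0,0,18]},{"travel": [0,0,0.0012],"turn": [0,0,18]}]'

```text
time: 15.75
position: [0.5019, 0.1423, 0.1364]
tool_rot: [1.226, 2.892, -0.0]
ft_force: [0.4, -0.3, 0.0]
grip_width: 0.158
grip_force: 20.0
```

```bash
python3 tq.py
```

```text
F [ 0.04 -0.09 -0.08] T [-0.002 -0.17  -0.014] sd [0.01  0.042 0.027] grip 0.158
mm [ 0.1 -0.1 -3.6] turn [0. 0. 0.] yaw 134.1 q7 0.33 t 16.05 pos [0.5019 0.1422 0.1364]
```

Call:
step_arm --commands '[{"travel": [0,0,0.0004],"turn": [0,0,6]},{"travel": [0,0,0.0008],"turn": [0,0,12]},{"travel": [0,0,0.0008],"turn": [0,0,12]}]'

```text
time: 16.35
position: [0.5024, 0.1424, 0.1361]
tool_rot: [1.521, 2.748, 0.001]
ft_force: [-0.4, 0.7, 3.1]
grip_width: 0.158
grip_force: 20.0
```

```bash
python3 tq.py
```

```text
F [-0.01  0.56  3.98] T [-0.039 -0.212 -0.015] sd [0.035 0.03  0.018] grip 0.159
mm [ 0.1 -0.6 -4. ] turn [0.1 0.  0. ] yaw 122.1 q7 0.13 t 16.65 pos [0.5023 0.1424 0.136 ]
```

Call:
step_arm --commands '[{"travel": [0,0,0.0004],"turn": [0,0,6]},{"travel": [0,0,0.0008],"turn": [0,0,12]},{"travel": [0,0,0.0008],"turn": [0,0,12]}]'

```text
time: 16.95
position: [0.5026, 0.1425, 0.1357]
tool_rot: [1.801, 2.572, 0.002]
ft_force: [-0.6, -0.2, 8.5]
grip_width: 0.155
grip_force: 20.0
```

```bash
python3 tq.py
```

```text
F [-0.19 -0.13  7.76] T [-0.069 -0.079 -0.061] sd [0.022 0.02  0.018] grip 0.157
mm [-0.  -0.9 -4.3] turn [0.1 0.  0. ] yaw 110.1 q7 -0.08 t 17.25 pos [0.5026 0.1425 0.1357]
```

The seal has been touched (Fz is rising from my own push), but the thread isn't pulling yet. I'll loosen the fingers and let the thread do the pulling.

Call:
step_arm --commands '[{"travel": [0,0,0],"turn": [0,0,0]},{"travel": [0,0,0.0],"turn": [0,0,0]},{"travel": [0,0,0.0],"turn": [0,0,4]},{"travel": [0,0,0.0],"turn": [0,0,8]},{"travel": [0,0,0.0],"turn": [0,0,8]}]' --gripper 0.185 --force 30

```text
time: 17.75
position: [0.5012, 0.1422, 0.134]
tool_rot: [-1.975, -2.442, 0.002]
ft_force: [-0.5, 0.5, 0.2]
grip_width: 0.187
grip_force: 0.2
```

```bash
python3 tq.py
```

```text
F [-0.19  0.18 -0.29] T [ 0.001 -0.133  0.011] sd [0.025 0.039 0.04 ] grip 0.186
mm [ 0.1  0.3 -5.6] turn [-0.1  0.  -0. ] yaw 102.1 q7 -0.21 t 18.05 pos [0.5014 0.1421 0.1344]
```

Call:
step_arm --commands '[{"travel": [0,0,0],"turn": [0,0,4]},{"travel": [0,0,0.0],"turn": [0,0,8]},{"travel": [0,0,0.0],"turn": [0,0,8]}]'

```text
time: 18.35
position: [0.5015, 0.1424, 0.1344]
tool_rot: [-2.14, -2.299, 0.001]
ft_force: [0.4, -0.2, -0.4]
grip_width: 0.192
grip_force: 0.7
```

```bash
python3 tq.py
```

```text
F [-1.09  0.43 -0.5 ] T [ 0.047 -0.002  0.017] sd [0.017 0.064 0.025] grip 0.186
mm [-0.   0.1 -5.3] turn [-0.  0. -0.] yaw 94.1 q7 -0.35 t 18.65 pos [0.5016 0.1422 0.1347]
```

Call:
step_arm --commands '[{"travel": [0,0,0],"turn": [0,0,4]},{"travel": [0,0,0.0],"turn": [0,0,8]},{"travel": [0,0,0.0],"turn": [0,0,8]}]'

```text
time: 18.95
position: [0.5016, 0.1423, 0.1345]
tool_rot: [-2.296, -2.144, 0.0]
ft_force: [-0.6, 0.8, -2.8]
grip_width: 0.183
grip_force: 1.9
```

```bash
python3 tq.py
```

```text
F [-0.37  0.44 -2.14] T [0.081 0.015 0.063] sd [0.022 0.017 0.019] grip 0.189
mm [-0.1  0.1 -5.4] turn [-0.  0. -0.] yaw 86.1 q7 -0.49 t 19.25 pos [0.5016 0.1423 0.1346]
```

Call:
step_arm --commands '[{"travel": [0,0,0],"turn": [0,0,4]},{"travel": [0,0,0.0],"turn": [0,0,8]},{"travel": [0,0,0.0],"turn": [0,0,8]}]'

```text
time: 19.55
position: [0.5016, 0.1423, 0.1344]
tool_rot: [-2.44, -1.979, 0.0]
ft_force: [0.0, 0.8, -1.6]
grip_width: 0.183
grip_force: 3.0
```

```bash
python3 tq.py
```

```text
F [-0.41  0.56 -2.86] T [ 0.157 -0.016  0.045] sd [0.026 0.024 0.029] grip 0.185
mm [-0.1  0.  -5.4] turn [-0.  0. -0.] yaw 78.1 q7 -0.63 t 19.85 pos [0.5017 0.1423 0.1346]
```

Call:
step_arm --commands '[{"travel": [0,0,0],"turn": [0,0,4]},{"travel": [0,0,0.0],"turn": [0,0,8]},{"travel": [0,0,0.0],"turn": [0,0,8]}]'

```text
time: 20.15
position: [0.5017, 0.1421, 0.1346]
tool_rot: [2.572, 1.804, -0.001]
ft_force: [-0.4, 0.9, -3.5]
grip_width: 0.189
grip_force: 3.8
```

```bash
python3 tq.py; python3 q.py|tail -1
```

```text
F [-0.22  0.26 -4.34] T [ 0.108 -0.07   0.101] sd [0.062 0.031 0.027] grip 0.187
mm [ 0.1 -0.1 -5.4] turn [-0.  0. -0.] yaw 70.1 q7 -0.76 t 20.45 pos [0.5017 0.1421 0.1346]
F [ 0.1  0.8 -4.6] T [ 0.065 -0.089  0.054] grip 0.189 4.545983058633283
```

```bash
sed -i 's/range(6)/range(20)/; s/T=\[\]/T=[];G=[]/; s/;ctrl.get_image/;G.append(s["grip_force"]);ctrl.get_image/' tq.py; echo 'print("grip N",np.mean(G).round(2))'>>tq.py; python3 tq.py
```

```text
F [-0.13  0.4  -5.04] T [ 0.009 -0.055  0.1  ] sd [0.044 0.041 0.023] grip 0.184
mm [ 0.  -0.  -5.3] turn [-0.  0. -0.] yaw 70.1 q7 -0.76 t 21.45 pos [0.5017 0.1422 0.1347]
grip N 4.66
```

Torque is 0.10 N m and rising steadily over about 24° of turn since the pull began. That puts the squeeze at roughly 1.0 mm (by torque) to 1.5 mm (by angle), so it is snug. I'll release and retreat.

Call:
step_arm --commands '[{"travel": [0,0,0],"turn": [0,0,0]},{"travel": [0,0,0],"turn": [0,0,0]},{"travel": [0,0,0],"turn": [0,0,0]},{"travel": [0,0,-0.01],"turn": [0,0,0]},{"travel": [0,0,-0.03],"turn": [0,0,0]}]' --gripper 0.5

```text
time: 21.95
position: [0.501, 0.142, 0.1646]
tool_rot: [-2.571, -1.803, 0.003]
ft_force: [0.6, 0.0, -0.5]
grip_width: 0.483
grip_force: 0.0
```

Call:
step_arm --commands '[{"travel": [0,0,-0.03],"turn": [0,0,0]},{"travel": [0,0,-0.06],"turn": [0,0,0]},{"travel": [0,0,-0.09],"turn": [0,0,0]},{"travel": [0,0,-0.09],"turn": [0,0,0]},{"travel": [0,0,-0.09],"turn": [0,0,0]}]'

```text
time: 22.45
position: [0.5023, 0.1425, 0.2559]
tool_rot: [2.571, 1.803, 0.003]
ft_force: [0.5, -0.1, 0.1]
grip_width: 0.5
grip_force: 0.0
```

```bash
python3 - <<'E'
from h import *
s,R=st();P=np.array(s["position"]);w=ctrl.get_image("wrist");g=cv2.cvtColor(w,cv2.COLOR_RGB2GRAY)
print(P.round(4),np.round(s["ft_force"],1),s["grip_width"])
# seal / skirt / disc edges on the neck's column, expected rows
m=ctrl.camera_model("wrist");T=np.linalg.inv(m["T_tool_cam"])
def px(X):
    c=T[:3,:3]@(R.T@(np.array(X)-P))+T[:3,3];return (m["fx"]*c[0]/c[2]+m["cx"],m["fy"]*c[1]/c[2]+m["cy"])
A=np.array([.5018,.1422,0])
print("seal c",px(A+[0,0,.105]),"cap top c",px(A+[0,0,.1385]))
d=R[:,0]*[1,1,0]
for h,r in((.1035,.026),(.1385,.026),(.1645,.023)):print(h,"edge",px(A+d*r+[0,0,h]))
u=int(px(A+[0,0,.13])[0]);print(u,*g[130:260:2,u])
v=int(px(A+[0,0,.1385])[1]);print(v,*g[v,250:380:3])
E
```

```text
[0.5023 0.1425 0.2559] [ 0.5 -0.1  0.1] 0.5004527911873047
seal c (np.float64(312.0706002617936), np.float64(186.9486252041489)) cap top c (np.float64(312.03419737068685), np.float64(194.66746696821727))
0.1035 edge (np.float64(312.0604552457564), np.float64(163.94342631462015))
0.1385 edge (np.float64(312.0202993405704), np.float64(169.57962024328685))
0.1645 edge (np.float64(311.9858746408425), np.float64(177.89618925006332))
312 155 168 173 173 173 173 172 172 173 172 172 172 171 168 168 120 32 38 52 61 80 84 62 55 70 85 89 90 89 89 89 89 91 125 164 169 169 168 168 162 151 149 148 148 147 147 143 192 231 233 233 232 228 204 176 171 172 173 179 189 188 170 129 117 137
194 38 122 191 192 178 218 176 136 131 141 170 217 198 90 87 96 156 129 102 84 91 90 92 92 161 150 170 169 167 177 229 233 232 225 225 168 189 191 185 183 184 180 180 183
```

The cap's edges appear where the screwed-down model puts them (rows 164, 170 and 178), and the robot is clear. Handing in.

```bash
python3 -c "
from bench import ctrl
print(ctrl.close_job())"
```

```text
the job is handed in; nothing more can be done
None
```

The grey cap is on the tank's neck: backed anticlockwise to the firm stop in the thread starts, then screwed clockwise to a final torque of 0.10 N m, a seal squeeze I estimate at 1.0 mm by torque and 1.5 mm by turn angle (the seal itself was not read); nothing else was meant to be moved, though I took no final look at the other things, and the job was handed in after about 22.5 s.

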